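# Start the game clock on the demo table

### The arm

A 7-joint arm with a two-finger parallel gripper is mounted at the origin on the work surface. World frame = base frame: x ahead of the robot, y to its left, z up, the work surface at z = 0. Lengths are in m, angles in degrees, forces in N, time in s.
With the tool pointing down it reaches from about 0.425 to 0.875 m from the base axis. Payload 4.7 kg.
Tool frame: the origin (TCP) lies on the centre line of the jaws, within the pads' length; the fingertips stand 17 mm ahead of it and the grasp point (between the pads) lies 2 mm behind it; z points along the fingers, y is the line along which they close (so a half turn about z gives the same grasp; the last joint's range is limited). The gripper opens to 87 mm and grips with 3 to 60 N. Pads are 19 mm wide; open, the fingers measure 117 mm over their backs; the gripper's body (75 mm by 190 mm) begins 51 mm behind the grasp point.
Start: joints at [-68.062, 18.392, -4.016, 83.108, 1.295, 78.541, -3.26], TCP at [0.234, 0.606, 0.208] pointing down, gripper open.
Joint ranges: [-163.93, 163.93], [-17.29, 119.83], [-79.2, 71.16], [3.27, 140.29], [-89.18, 269.18], [5.43, 117.66], [-154.24, 154.24]. Speed limits (degrees/s): [147.25, 147.25, 180, 180, 180, 180, 180].

### API

Orientations are given as [roll, pitch, yaw] about the fixed x, y, z axes, in that order (R = Rz(yaw) Ry(pitch) Rx(roll)).
In Python, from cell import env, read_camera gives the robot as it stands.
- The arm moves only by the shell command python3 -m jog 'ROWS' [FORCE]. ROWS is JSON, a list of rows, each a list of 5 numbers: the opening, from 0 (shut) to 1 (fully open), then the shift along the tool's x, y, z each as a share of 0.02 m, from -1 to 1, then the turn about the tool's z as a share of 45 degrees, from -1 to 1. In form: [[gripper, x, y, z, yaw], ...]. A call has 1 to 12 rows; each row shifts and turns the commanded pose from where the row before left it, along the tool's axes as they then stand; what a row does not reach is not made up. A row lasts 1/12 s, in which the tool goes at most 41.7 mm and 7.16 degrees, less where a joint would pass 70% of its speed; a pose out of reach is approached as far as the arm can. A call with a number of a shift or a turn outside -1 to 1 is refused whole. A call with a gripper value outside its range is refused whole. The fingers move at their own pace and stop on an object; FORCE is the grip in N (left out, the last holds). Time passes only in rows, so rows that do not move let the fingers close. It gives the time, the measured TCP pose, the force, the opening and the grip force at its end, in the units of the state.
- env.get_obs(): the state, without advancing time (a new reading comes with each control period).
- read_camera(name): name is "scene" or "top" or "wrist"; returns a dict with "color" (400x640x3 uint8, red, green, blue), "range_z" (400x640 float32, m along the optical axis (not along the pixel's ray), 0 where there is no reading), "mtx" (3x3 intrinsics, pixels), "k1" (the pictures are not rectified: a ray, as slopes to the right and down, at radius r is drawn at 1 + k1 r^2 times it, then the intrinsics apply), "world_from_camera" (4x4, takes a point from camera to world coordinates); the wrist camera has in their place "T_tool_cam" (4x4, takes a point from camera to tool coordinates, whose origin is the TCP and whose axes are the flange's). Camera axes: x right, y down, z forward; pixel columns grow to the right and rows downward; lengths in m; the calibration is good to about 2 mm. A picture is of the moment at which its call begins: read the wrist's pose just before it.
- env.sign_off(): hands the job in; it is judged then, once.
The state is a dict: "time_s": time; "qpos": joint angles; "joint_velocities": joint speeds; "effort": joint torques, N m; "tool_pos": TCP position; "tool_rot": TCP orientation; "force": force on the tool from outside, world axes, zero at the start; "wrist_torque": the same for the moment, N m; "grip_width": finger opening in m; "grasp_force": force on a finger pad.
Only numpy, scipy, OpenCV 4.12 (cv2) and the standard library are available. Lean on these libraries where they do the work, as an engineer would, in place of code of your own. Each camera call takes 0.05 s, during which the arm holds its last target. There are 200 camera calls.

### The job

Get the game clock going for the next demo game: push its long bar key in until it stays down, then press the square key all the way down and let it spring back, and last push the end of the white rocker that is on the same side as the tall turned start-player marker fully down, so that it stays tipped. Work with the closed fingertips, leave the round key alone, and do not pick up, shift or knock over the clock, the marker or the other things on the table; finish clear of everything.

Things in the scene. Friction and masses are not known exactly. Their poses are not given: they have to be found in the camera images.
- clock: Game clock: black housing 140 x 250 x 46 mm (x, y, z), 0.8 kg, loose on the table. Origin: centre of its underside; x points from the keys to the rocker, long axis y, z up. On the deck (46 mm up) the white keys stand in a row at x = -44 mm: long bar at y = +78 mm, square at 0, round at -78 mm. The white rocker lies along y at x = +32 mm. With the keys nearest you, +y is left.
- bar_top (a point): Centre of the top of the long bar key, 18 x 50 mm (x, y), 8 mm above the deck when up (2 mm when down). It moves down with the key.
- bar (a joint): Travel of the bar key straight down: 0 up, 0.006 m fully in. No spring: it slides under about 2.5 N of friction and stays down where it is left.
- square_top (a point): Centre of the top of the square key, 24 x 24 mm, 8 mm above the deck when up.
- square (a joint): Travel of the square key straight down: 0 up, 0.005 m fully down. It springs back; fully down takes about 4 N.
- round_top (a point): Centre of the top of the round key, 26 mm across, 8 mm above the deck; same spring as the square key. Not to be pressed.
- round (a joint): Travel of the round key straight down: 0 up, 0.005 m fully down.
- rocker_left (a point): Point on the top face of the rocker, 80 mm from its pivot on the clock's +y side (20 mm in from the end). The rocker is a white plank 36 x 200 x 12 mm, its top 76 mm above the table when level.
- rocker_right (a point): The same point on the clock's -y side, 80 mm from the pivot.
- rocker (a joint): Angle of the rocker (rad): about 0 level at the start, positive = the +y (left) end down, +0.16 or -0.16 = fully tipped against its stop (that end about 13 mm lower). It needs about 1.5 N at the point 80 mm from the pivot and stays where it is left.
- marker: Start-player marker: a tall turned light-wood figure 99 mm high, 46 mm across its foot, standing beside one short end of the clock, on its +y or its -y side (180 to 220 mm from the clock's centre). Origin: centre of its underside. Not to be moved.
- dice_cup: Bystander: dark wooden dice cup, 72 mm across, 85 mm high, open at the top, beside the other short end of the clock. Origin: centre of its underside.
- pawn: Bystander: small light-wood pawn 43 mm high, 28 mm across, on the key side of the clock. Origin: centre of its underside.
- die: Bystander: wooden die, 25 mm, on the key side of the clock. Origin: centre of its underside.
- card_deck: Bystander: boxed card deck lying flat, 64 x 92 x 22 mm (x, y, z), on the rocker side of the clock. Origin: centre of its underside.
- small_game: Bystander: small game box standing upright, 45 x 70 x 75 mm (x, y, z), on the rocker side of the clock. Origin: centre of its underside.

How it is judged:
By the outcome, as a careful person would: the job done as asked, in the order asked, and still so for the second after the job is handed in, with the robot touching nothing.
It also fails if it takes over 37 s, if anything falls off the work surface, if the arm or the gripper's body presses on something with over 40 N, if the wrist force passes 120 N, or if a joint passes its speed limit or range.

## Working session

There is one attempt and no reset: what is moved stays moved. The work goes in short steps, Python scripts to look and compute and a shell command to move; the robot and the scene stay as the last step left them, time stands still between calls to the robot, and variables do not carry over. Pictures are saved under pics/ and viewed, at most 10 in all, crops included, and the job is handed in when it is done.

```bash
mkdir -p pics; ls; python3 - <<'E'
from cell import env, read_camera
import cv2,numpy as np
o=env.get_obs();print({k:np.round(o[k],3) for k in o})
for n in("top","scene"):
    c=read_camera(n);cv2.imwrite(f"pics/{n}0.png",c["color"][:,:,::-1]);np.savez(f"/tmp/{n}.npz",**c)
    print(n,c["mtx"],c["k1"],np.round(c["world_from_camera"],3))
E
```

```text
pics
{'time_s': np.float64(0.0), 'qpos': array([-68.062,  18.439,  -4.017,  83.174,   1.295,  78.541,  -3.262]), 'joint_velocities': array([-0.005, -0.045, -0.017,  0.106, -0.049, -0.035,  0.033]), 'effort': array([ 0.0000e+00, -4.9129e+01, -4.0400e-01, -3.1253e+01, -6.4000e-02,
        4.4000e-02,  0.0000e+00]), 'tool_pos': array([0.234, 0.606, 0.206]), 'tool_rot': array([-1.79891e+02,  6.00000e-03,  1.58871e+02]), 'force': array([ 0.01 , -0.138,  0.338]), 'wrist_torque': array([ 0.023,  0.077, -0.011]), 'grasp_force': np.float64(0.0), 'grip_width': np.float64(0.087)}
top [[405.9286272    0.         316.13909364]
 [  0.         405.9286272  202.1917647 ]
 [  0.           0.           1.        ]] -0.03757094463377039 [[ 0.008 -0.996  0.091  0.512]
 [-1.    -0.006  0.027  0.034]
 [-0.026 -0.091 -0.996  0.827]
 [ 0.     0.     0.     1.   ]]
scene [[412.12842242   0.         327.1186895 ]
 [  0.         412.12842242 202.54905226]
 [  0.           0.           1.        ]] -0.06882754357433778 [[ 0.815  0.422 -0.398  0.927]
 [ 0.58  -0.585  0.567 -0.489]
 [ 0.007 -0.693 -0.721  0.754]
 [ 0.     0.     0.     1.   ]]
```

View pics/top0.png

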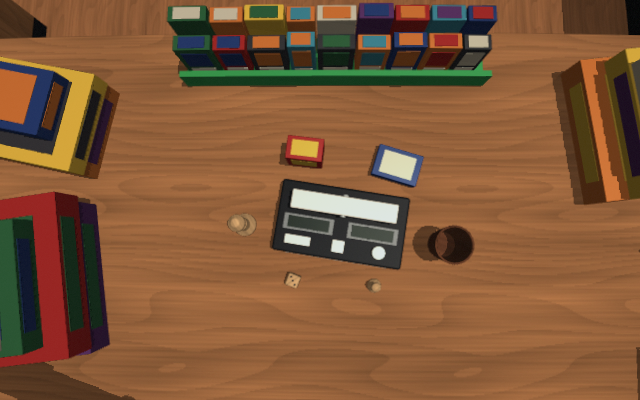

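View pics/scene0.png

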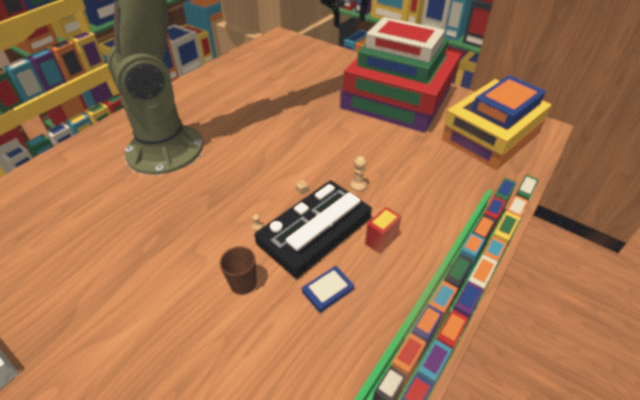

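The clock's keys face the robot: bar (297,240), square (338,246) and round (378,253) in the top view, with the rocker at (345,206). The tall marker at (241,224) is on the bar (+y) side and the dice cup at (450,244) on the other side. Next I measure by two-view rays.

```bash
cat > h.py <<'E'
import numpy as np,cv2
def ray(c,uv):
    K=c["mtx"];p=cv2.undistortPoints(np.array([[uv]],float),K,np.array([float(c["k1"]),0,0,0]))[0,0]
    T=c["world_from_camera"];return T[:3,3],T[:3,:3]@np.array([*p,1.])
def tri(a,ua,b,ub):
    (o1,d1),(o2,d2)=ray(a,ua),ray(b,ub)
    s=np.linalg.lstsq(np.c_[d1,-d2],o2-o1,rcond=None)[0]
    p,q=o1+s[0]*d1,o2+s[1]*d2;return (p+q)/2,np.linalg.norm(p-q)
def plane(c,uv,z):
    o,d=ray(c,uv);return o+d*(z-o[2])/d[2]
def blobs(c,roi):
    x0,y0,x1,y1=roi;h=cv2.cvtColor(c["color"],cv2.COLOR_RGB2HSV)
    m=np.zeros(h.shape[:2],np.uint8);m[y0:y1,x0:x1]=cv2.inRange(h,(0,0,150),(179,60,255))[y0:y1,x0:x1]
    n,l,s,ce=cv2.connectedComponentsWithStats(m)
    out=[]
    for i in range(1,n):
        if s[i,4]>25:
            ct=cv2.findContours((l==i).astype(np.uint8),cv2.RETR_EXTERNAL,cv2.CHAIN_APPROX_NONE)[0][0]
            out.append((int(s[i,4]),ce[i],cv2.boxPoints(cv2.minAreaRect(ct))))
    return out
E
python3 - <<'E'
from h import *
T=dict(np.load("/tmp/top.npz"));S=dict(np.load("/tmp/scene.npz"))
bt=blobs(T,(275,182,408,266));bs=blobs(S,(258,182,372,262))
for n,b in(("T",bt),("S",bs)):
    for a,c,bx in b:print(n,a,np.round(c,1),np.round(bx).tolist())
bt=[b for b in bt];k=sorted([b for b in bt if b[0]<600],key=lambda b:b[1][0]);r=max(bt,key=lambda b:b[0])
ks=sorted([b for b in bs if b[0]<400],key=lambda b:-b[1][0]);rs=max(bs,key=lambda b:b[0])
for n,a,b in zip(("bar","sq","round","rocker"),k+[r],ks+[rs]):
    p,e=tri(T,a[1],S,b[1]);print(n,np.round(p,4),"gap",round(e,4),"plane",np.round(plane(T,a[1],.076 if n=="rocker" else .054),4),np.round(plane(S,b[1],.076 if n=="rocker" else .054),4))
print("marker head",tri(T,(236,223),S,(360,160)))
E
```

```text
T 2028 [344.5 205.8] [[290.0, 209.0], [293.0, 188.0], [399.0, 202.0], [396.0, 223.0]]
T 236 [296.9 239.5] [[283.0, 242.0], [285.0, 233.0], [310.0, 237.0], [309.0, 246.0]]
T 152 [337.4 246.1] [[330.0, 251.0], [332.0, 239.0], [344.0, 241.0], [342.0, 253.0]]
T 142 [378.2 252.6] [[370.0, 253.0], [378.0, 244.0], [387.0, 253.0], [379.0, 262.0]]
S 152 [324.2 191. ] [[314.0, 193.0], [330.0, 182.0], [335.0, 188.0], [318.0, 200.0]]
S 1293 [321.7 220.6] [[283.0, 237.0], [350.0, 187.0], [361.0, 202.0], [294.0, 252.0]]
S 111 [300.8 207.7] [[293.0, 208.0], [301.0, 200.0], [309.0, 208.0], [301.0, 216.0]]
S 107 [275.5 225.8] [[270.0, 221.0], [281.0, 221.0], [281.0, 231.0], [270.0, 231.0]]
bar [0.5108 0.0908 0.0508] gap 0.0006 plane [0.5106 0.0904 0.054 ] [0.5129 0.0883 0.054 ]
sq [0.4991 0.0135 0.0511] gap 0.0006 plane [0.4989 0.0134 0.054 ] [0.5011 0.0117 0.054 ]
round [ 0.4874 -0.0636  0.0512] gap 0.0009 plane [ 0.4871 -0.0636  0.054 ] [ 0.4895 -0.065   0.054 ]
rocker [ 0.5727 -0.0006  0.0678] gap 0.0039 plane [0.5736 0.001  0.076 ] [ 0.5754 -0.0077  0.076 ]
marker head (array([0.54062752, 0.20045004, 0.08869573]), np.float64(0.002241710731552313))
```

```bash
python3 -m jog '[[0,0,0,0,-0.14],[0,0,0,0,-0.14],[0,-0.73,-0.98,0,0],[0,-0.73,-0.98,0,0],[0,-0.73,-0.98,0,0],[0,-0.73,-0.98,0,0],[0,-0.73,-0.98,0,0],[0,-0.73,-0.98,0,0],[0,-0.73,-0.98,0,0],[0,-0.73,-0.98,0,0],[0,-0.73,-0.98,0,0],[0,-0.73,-0.98,0,0]]' 20; python3 -m jog '[[0,-0.73,-0.98,0,0],[0,-0.73,-0.98,0,0],[0,-0.73,-0.98,0,0],[0,-0.73,-0.98,0,0],[0,-0.73,-0.98,0,0],[0,-0.73,-0.98,0,0],[0,-0.73,-0.98,0,0],[0,-0.73,-0.98,0,0],[0,-0.73,-0.98,0,0],[0,-0.73,-0.98,0,0],[0,0,0,0,0],[0,0,0,0,0]]'
```

```text
time_s: 1.1
tool_pos: [0.3499, 0.3895, 0.2072]
tool_rot: [-180.0, -0.0, 171.5]
force: [0.8, -0.1, 0.3]
grip_width: 0.0151
grasp_force: 0.0
time_s: 2.1
tool_pos: [0.4653, 0.1738, 0.2073]
tool_rot: [-180.0, -0.0, 171.3]
force: [0.5, 1.0, -0.2]
grip_width: 0.0007
grasp_force: 0.0
```

```bash
python3 -m jog '[[0,-0.72,-0.94,0,0],[0,-0.72,-0.94,0,0],[0,-0.72,-0.95,0,0],[0,-0.72,-0.95,0,0],[0,0,0,0.9,0],[0,0,0,0.9,0],[0,0,0,0.9,0],[0,0,0,0.3,0],[0,0,0,0,0]]'; python3 - <<'E'
from h import *
from cell import env,read_camera
o=env.get_obs();W=read_camera("wrist");T=read_camera("top")
print(o["tool_pos"],o["force"]);print(np.round(W["T_tool_cam"],3))
from scipy.spatial.transform import Rotation as R
M=np.eye(4);M[:3,:3]=R.from_euler("xyz",o["tool_rot"],degrees=True).as_matrix();M[:3,3]=o["tool_pos"]
W["world_from_camera"]=M@W["T_tool_cam"]
for a,c,b in blobs(W,(0,0,640,400)):print(a,np.round(c,1),np.round(plane(W,c,.054),4),np.round(plane(W,c,.076),4))
cv2.imwrite("pics/w1.png",W["color"][:,:,::-1])
E
```

```text
time_s: 2.85
tool_pos: [0.509, 0.0929, 0.1457]
tool_rot: [-179.9, -0.2, 171.6]
force: [-0.7, 0.5, 0.2]
grip_width: 0.0005
grasp_force: 0.0
[0.50898843 0.09287745 0.14572497] [-0.70109027  0.53405804  0.17222214]
[[ 0.    -0.961 -0.275  0.075]
 [ 1.     0.    -0.     0.   ]
 [ 0.    -0.275  0.961 -0.178]
 [ 0.     0.     0.     1.   ]]
648 [149.8 195.5] [ 0.4874 -0.0637  0.054 ] [ 0.4831 -0.0501  0.076 ]
719 [231.8 195.9] [0.4991 0.0129 0.054 ] [0.4939 0.0203 0.076 ]
1046 [315.8 196.3] [0.5108 0.0898 0.054 ] [0.5046 0.091  0.076 ]
971 [170.2 226.2] [ 0.52  -0.053  0.054] [ 0.5131 -0.0402  0.076 ]
261 [259.2 221.6] [0.5277 0.0331 0.054 ] [0.5201 0.0388 0.076 ]
42 [344.4 231.9] [0.5497 0.1116 0.054 ] [0.5404 0.111  0.076 ]
776 [148.7 278.8] [ 0.5724 -0.0916  0.054 ] [ 0.5612 -0.0757  0.076 ]
686 [160.9 292. ] [ 0.589  -0.0836  0.054 ] [ 0.5765 -0.0683  0.076 ]
```

View pics/w1.png

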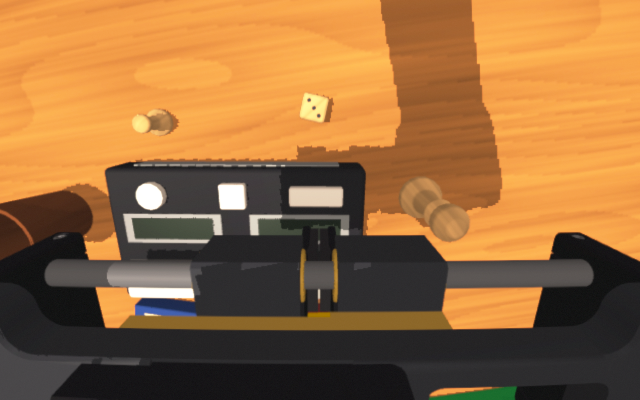

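The wrist view shows the bar (316,196), square (232,196) and round (150,196) keys. Its ray positions agree with the first measurement to within 1 mm. I'll lower onto the bar.

```bash
python3 -m jog '[[0,-0.06,-0.07,0.8,0],[0,-0.06,-0.06,0.9,0],[0,0,0,0.9,0],[0,0,0,0.7,0],[0,0,0,0,0],[0,0,0,0,0]]'; python3 -m jog '[[0,0,0,0.2,0],[0,0,0,0.15,0],[0,0,0,0.15,0],[0,0,0,0,0],[0,0,0,0,0]]'
```

```text
time_s: 3.45
tool_pos: [0.513, 0.0895, 0.0823]
tool_rot: [180.0, 0.0, 171.5]
force: [0.6, -0.3, 1.2]
grip_width: 0.0004
grasp_force: 0.0
time_s: 3.87
tool_pos: [0.5128, 0.0891, 0.0717]
tool_rot: [180.0, 0.0, 171.5]
force: [0.4, 0.3, 0.4]
grip_width: 0.0004
grasp_force: 0.0
```

```bash
python3 -m jog '[[0,0.09,0.03,0.1,0],[0,0,0,0.1,0],[0,0,0,0,0],[0,0,0,0,0]]'; python3 -m jog '[[0,0,0,0.1,0],[0,0,0,0.1,0],[0,0,0,0,0],[0,0,0,0,0]]'
```

```text
time_s: 4.2
tool_pos: [0.5109, 0.09, 0.0674]
tool_rot: [-180.0, -0.0, 171.5]
force: [-0.2, 0.4, 0.2]
grip_width: 0.0005
grasp_force: 0.0
time_s: 4.53
tool_pos: [0.5109, 0.0899, 0.0634]
tool_rot: [-180.0, -0.0, 171.5]
force: [0.1, 0.8, -0.1]
grip_width: 0.0005
grasp_force: 0.0
```

```bash
python3 -m jog '[[0,0,0,0.1,0],[0,0,0,0,0],[0,0,0,0,0]]'; python3 - <<'E'
from h import *
from cell import env,read_camera
W=read_camera("scene")
c=cv2.resize(W["color"][150:270,240:400,::-1],None,fx=5,fy=5,interpolation=cv2.INTER_CUBIC);cv2.imwrite("pics/s2.png",c)
E
```

```text
time_s: 4.78
tool_pos: [0.5109, 0.09, 0.0614]
tool_rot: [-180.0, -0.0, 171.5]
force: [0.0, -0.2, 0.9]
grip_width: 0.0008
grasp_force: 0.0
```

View pics/s2.png

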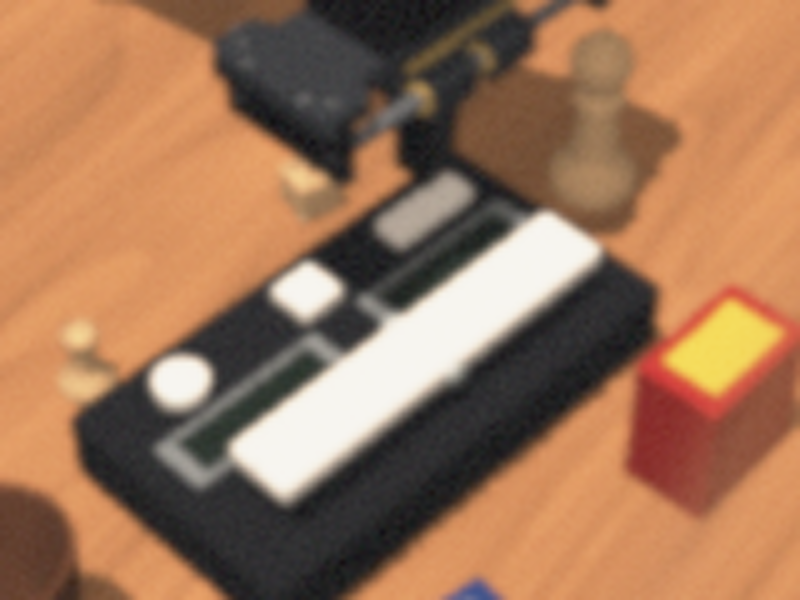

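The scene crop shows the finger end at about (430,165), above the bar (425,210) with a gap: it isn't touching yet. I'll measure the actual tip with the range image.

```bash
python3 - <<'E'
from h import *
from cell import env,read_camera
o=env.get_obs();print(o["tool_pos"],o["tool_rot"],o["force"])
W=read_camera("wrist");Z=W["range_z"];K=W["mtx"]
v,u=np.mgrid[0:400,0:640];ok=Z>0
p=cv2.undistortPoints(np.c_[u[ok],v[ok]].astype(float)[:,None],K,np.array([float(W["k1"]),0,0,0]))[:,0]
P=np.c_[p,np.ones(len(p))]*Z[ok][:,None];P=P@W["T_tool_cam"][:3,:3].T+W["T_tool_cam"][:3,3]
X=np.full(Z.shape+(3,),np.nan);X[ok]=P
for vv in range(180,290,6):print(vv,np.round(X[vv,312]*1000),np.round(X[vv,326]*1000))
S=read_camera("scene");T=S["world_from_camera"];Z=S["range_z"]
for (a,b) in((324,191),(326,186),(326,183),(326,180),(327,176)):
    q=cv2.undistortPoints(np.array([[[a,b]]],float),S["mtx"],np.array([float(S["k1"]),0,0,0]))[0,0];print(a,b,np.round(T[:3,:3]@(np.array([*q,1])*Z[b,a])+T[:3,3],4))
cv2.imwrite("pics/w2.png",W["color"][:,:,::-1])
E
```

```text
[0.51102695 0.08997948 0.06153228] [1.79997917e+02 7.21541622e-04 1.71472049e+02] [-0.14853963  0.99122619 -0.28434547]
180 [27. -5. 32.] [26.  5. 34.]
186 [25. -4. 19.] [25.  5. 20.]
192 [nan nan nan] [23.  5. 15.]
198 [18. -4. 16.] [18.  5. 15.]
204 [15. -4. 14.] [15.  5. 14.]
210 [10. -4. 14.] [10.  5. 15.]
216 [ 8. -4.  8.] [8. 5. 8.]
222 [ 4. -4.  7.] [5. 5. 6.]
228 [ 10.  -4. -16.] [ 10.   4. -16.]
234 [ 10.  -4. -25.] [  9.   4. -24.]
240 [ 10.  -3. -32.] [ 10.   4. -33.]
246 [  9.  -3. -39.] [ 10.   4. -40.]
252 [  9.  -3. -46.] [  9.   4. -45.]
258 [  9.  -3. -51.] [  9.   3. -52.]
264 [  33.   -2. -100.] [  33.    2. -101.]
270 [  32.   -2. -102.] [  32.    2. -102.]
276 [  30.   -2. -103.] [  31.    2. -104.]
282 [  29.   -2. -104.] [  28.    2. -103.]
288 [  27.   -2. -104.] [  27.    2. -103.]
324 191 [0.5132 0.0872 0.0552]
326 186 [0.5216 0.0837 0.0794]
326 183 [0.5217 0.0834 0.0895]
326 180 [0.5222 0.0826 0.0999]
327 176 [0.5224 0.0861 0.11  ]
```

View pics/w2.png

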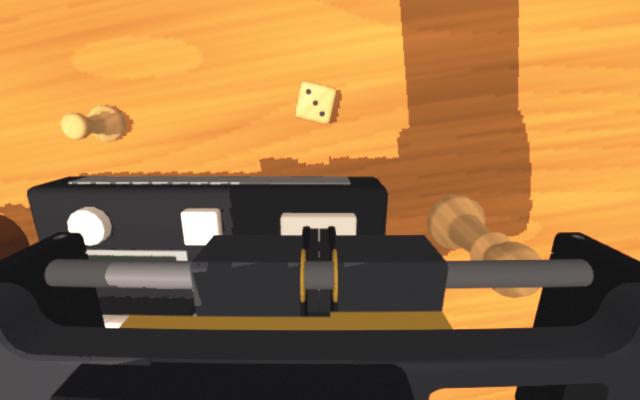

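The w2 picture and its range data show the key top (318,222) is 8 mm ahead of the TCP. The closed fingertips end about 12 mm behind the TCP, not 17 mm ahead of it. The real tip is therefore at z≈0.073. I must go lower, and I'll press 12 mm toward -y on the bar so the gripper body stays clear of the marker.

```bash
python3 -m jog '[[0,0,-0.6,0,0],[0,0,0,0.4,0],[0,0,0,0.4,0],[0,0,0,0,0],[0,0,0,0,0]]'; python3 -m jog '[[0,0,0,0.1,0],[0,0,0,0.1,0],[0,0,0,0,0],[0,0,0,0,0]]'; python3 -m jog '[[0,0,0,0.1,0],[0,0,0,0,0],[0,0,0,0,0]]'
```

```text
time_s: 5.35
tool_pos: [0.5084, 0.0779, 0.0446]
tool_rot: [-180.0, -0.1, 171.5]
force: [-0.1, 0.1, 0.2]
grip_width: 0.0005
grasp_force: 0.0
time_s: 5.68
tool_pos: [0.5092, 0.0782, 0.0415]
tool_rot: [180.0, -0.0, 171.5]
force: [-0.5, -0.5, -0.3]
grip_width: 0.0002
grasp_force: 0.0
time_s: 5.93
tool_pos: [0.5093, 0.0782, 0.0396]
tool_rot: [180.0, 0.0, 171.5]
force: [-1.1, -0.2, -0.2]
grip_width: 0.0003
grasp_force: 0.0
```

```bash
python3 -m jog '[[0,0,0,0.1,0],[0,0,0,0,0],[0,0,0,0,0]]'; python3 - <<'E'
from h import *
from cell import env,read_camera
S=read_camera("scene");T=S["world_from_camera"];Z=S["range_z"]
for a in (322,325,328):
  for b in range(172,200,2):
    q=cv2.undistortPoints(np.array([[[a,b]]],float),S["mtx"],np.array([float(S["k1"]),0,0,0]))[0,0];print(a,b,S["color"][b,a],np.round(T[:3,:3]@(np.array([*q,1])*Z[b,a])+T[:3,3],3))
c=cv2.resize(S["color"][150:270,240:400,::-1],None,fx=5,fy=5,interpolation=cv2.INTER_CUBIC);cv2.imwrite("pics/s3.png",c)
E
```

```text
time_s: 6.18
tool_pos: [0.5094, 0.0782, 0.0376]
tool_rot: [180.0, 0.0, 171.5]
force: [-0.0, 0.3, 0.8]
grip_width: 0.0005
grasp_force: 0.2
322 172 [105  87  56] [0.53  0.056 0.148]
322 174 [62 54 46] [0.534 0.051 0.148]
322 176 [46 46 44] [0.536 0.047 0.146]
322 178 [90 77 61] [0.541 0.042 0.147]
322 180 [113  94  69] [0.54  0.043 0.14 ]
322 182 [113  92  62] [0.541 0.04  0.136]
322 184 [56 51 44] [0.54  0.043 0.128]
322 186 [31 30 33] [0.519 0.071 0.088]
322 188 [29 28 26] [0.52  0.07  0.083]
322 190 [28 26 28] [0.521 0.069 0.078]
322 192 [31 30 27] [0.52  0.069 0.07 ]
322 194 [44 41 40] [0.519 0.07  0.062]
322 196 [104  98  90] [0.52  0.07  0.056]
322 198 [107 100  93] [0.518 0.073 0.046]
325 172 [64 58 49] [0.535 0.061 0.147]
325 174 [48 46 47] [0.537 0.057 0.146]
325 176 [50 52 54] [0.541 0.052 0.146]
325 178 [49 47 51] [0.544 0.048 0.143]
325 180 [44 44 46] [0.544 0.048 0.138]
325 182 [41 41 42] [0.544 0.048 0.132]
325 184 [34 35 34] [0.521 0.081 0.088]
325 186 [38 40 36] [0.521 0.081 0.081]
325 188 [52 48 48] [0.52  0.082 0.074]
325 190 [52 46 46] [0.52  0.082 0.067]
325 192 [55 50 49] [0.521 0.081 0.061]
325 194 [105  96  91] [0.521 0.08  0.055]
325 196 [101  95  89] [0.52  0.081 0.047]
325 198 [56 53 52] [0.524 0.077 0.046]
328 172 [47 46 47] [0.539 0.066 0.146]
328 174 [46 46 48] [0.542 0.062 0.145]
328 176 [45 47 49] [0.545 0.057 0.144]
328 178 [44 42 46] [0.545 0.058 0.137]
328 180 [35 39 38] [0.544 0.059 0.13 ]
328 182 [34 34 34] [0.523 0.09  0.089]
328 184 [80 75 68] [0.502 0.12  0.047]
328 186 [153 141 129] [0.508 0.111 0.051]
328 188 [168 155 143] [0.513 0.105 0.051]
328 190 [168 155 142] [0.519 0.095 0.056]
328 192 [154 141 130] [0.521 0.093 0.052]
328 194 [101  95  90] [0.522 0.092 0.046]
328 196 [54 52 51] [0.526 0.086 0.046]
328 198 [73 71 70] [0.53  0.08  0.047]
```

View pics/s3.png

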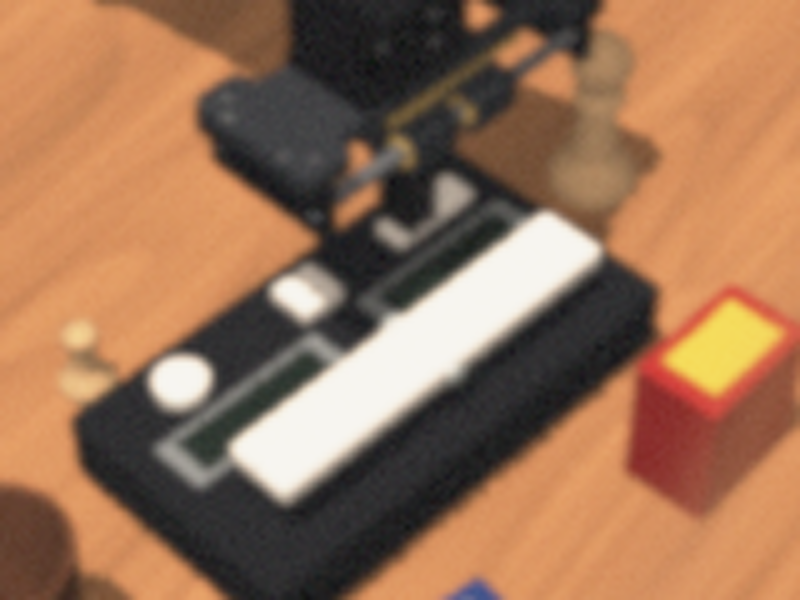

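The tip now stands on or just above the bar (410,215), and the gripper's end bracket (590,50) comes near the marker head in the picture. I'll check that clearance numerically before going lower.

```bash
cat >> h.py <<'E'
def cloud(W):
    Z=W["range_z"];v,u=np.mgrid[0:400,0:640]
    p=cv2.undistortPoints(np.c_[u.ravel(),v.ravel()].astype(float)[:,None],W["mtx"],np.array([float(W["k1"]),0,0,0]))[:,0]
    P=np.c_[p,np.ones(len(p))]*Z.ravel()[:,None];T=W["T_tool_cam"] if "T_tool_cam" in W else W["world_from_camera"]
    P=P@T[:3,:3].T+T[:3,3];P[Z.ravel()==0]=np.nan;return P.reshape(400,640,3)
E
python3 - <<'E'
from h import *
from cell import env,read_camera
o=env.get_obs();print(o["tool_pos"])
W=read_camera("wrist");X=cloud(W)*1000
h=cv2.cvtColor(W["color"],cv2.COLOR_RGB2HSV)
P=X.reshape(-1,3);ok=~np.isnan(P[:,0])
for n,m in(("+y bracket",(P[:,1]>60)&(P[:,1]<110)&(P[:,2]<0)),("-y",(P[:,1]<-60)&(P[:,1]>-110)&(P[:,2]<0))):
    q=P[ok&m];print(n,len(q),q.min(0).round(),q.max(0).round(),np.percentile(q,[2,98],axis=0).round())
    i=np.argsort(-q[:,2])[:6];print(q[i].round())
for u in(540,560,580):
  print([X[v,u].round().tolist() for v in(215,225,235,245,260,280)])
cv2.imwrite("pics/w3.png",W["color"][:,:,::-1])
# marker in tool frame from stored top/scene depth
S=dict(np.load("/tmp/scene.npz"));C=cloud(S).reshape(-1,3)
c=C[(abs(C[:,0]-.54)<.06)&(abs(C[:,1]-.2)<.045)&(C[:,2]>.03)]
for z in(.03,.05,.07,.085):
  k=c[(c[:,2]>z)&(c[:,2]<z+.02)];print(z,len(k),k.min(0).round(3),k.max(0).round(3))
E
```

```text
[0.50939521 0.07812586 0.03758276]
+y bracket 13570 [ -36.   60. -130.] [ 38. 110. -41.] [[ -23.   61. -129.]
 [  37.   85.  -87.]]
[[-15. 109. -41.]
 [-15. 109. -42.]
 [-17. 110. -42.]
 [-17. 110. -42.]
 [-18. 110. -42.]
 [-16. 109. -42.]]
-y 18127 [ -56. -110. -130.] [ 38. -60.  -0.] [[ -48. -108. -129.]
 [  37.  -61.   -7.]]
[[  26. -105.   -0.]
 [  26.  -94.   -0.]
 [  26. -103.   -0.]
 [  26.  -92.   -0.]
 [  26.  -96.   -0.]
 [  26. -109.   -0.]]
[[-2.0, 169.0, 37.0], [-9.0, 170.0, 36.0], [-18.0, 174.0, 38.0], [-27.0, 175.0, 37.0], [33.0, 65.0, -99.0], [29.0, 63.0, -104.0]]
[[-2.0, 186.0, 37.0], [-10.0, 187.0, 36.0], [36.0, 79.0, -89.0], [33.0, 79.0, -89.0], [33.0, 71.0, -100.0], [28.0, 70.0, -103.0]]
[[-1.0, 201.0, 36.0], [-10.0, 204.0, 36.0], [37.0, 85.0, -89.0], [36.0, 79.0, -97.0], [33.0, 77.0, -100.0], [29.0, 74.0, -104.0]]
0.03 57 [0.534 0.189 0.03 ] [0.554 0.203 0.049]
0.05 56 [0.531 0.188 0.05 ] [0.557 0.213 0.07 ]
0.07 55 [0.529 0.185 0.072] [0.559 0.204 0.09 ]
0.085 96 [0.53  0.185 0.086] [0.559 0.21  0.101]
```

View pics/w3.png

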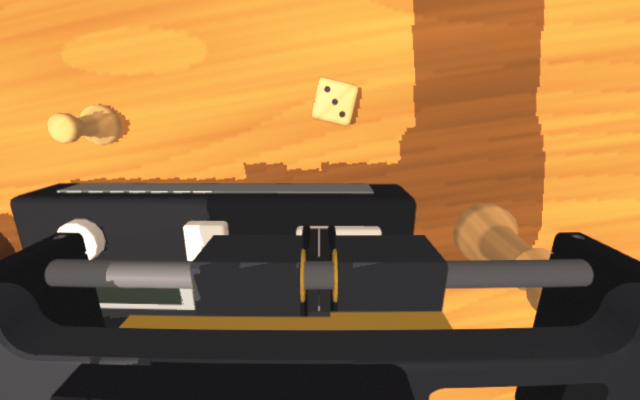

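Body bottom sits about 82 mm behind the TCP (z≈0.12), so it clears the marker, whose top is at 0.10. w3 shows the tip over the bar (340,235). I'll keep going down.

```bash
for i in 1; do :; done; python3 -m jog '[[0,0,0,0.1,0],[0,0,0,0,0],[0,0,0,0,0]]'; python3 -m jog '[[0,0,0,0.1,0],[0,0,0,0,0],[0,0,0,0,0]]';  python3 -m jog '[[0,0,0,0.1,0],[0,0,0,0,0],[0,0,0,0,0]]'
```

```text
time_s: 6.53
tool_pos: [0.5093, 0.0781, 0.0355]
tool_rot: [180.0, 0.0, 171.5]
force: [-0.7, -0.6, -0.2]
grip_width: 0.0005
grasp_force: 0.2
time_s: 6.78
tool_pos: [0.5094, 0.0781, 0.0335]
tool_rot: [180.0, 0.0, 171.5]
force: [0.3, 0.1, 0.5]
grip_width: 0.0008
grasp_force: 0.3
time_s: 7.03
tool_pos: [0.5094, 0.0781, 0.0333]
tool_rot: [180.0, -0.0, 171.5]
force: [-4.6, -0.1, 14.8]
grip_width: 0.0005
grasp_force: 7.1
```

```bash
cat > bar.py <<'E'
from h import *
from cell import env,read_camera
o=env.get_obs();print(o["tool_pos"],o["force"])
S0=dict(np.load("/tmp/scene.npz"));S=read_camera("scene")
ax=np.array([.9887,-.150]);ay=np.array([.150,.9887])
def hts(c):
    C=cloud(c).reshape(-1,3);d=C[:,:2]-np.array([.4995,.0132]);u=d@ax;v=d@ay
    r={}
    for n,m in dict(barL=(abs(u)<7)&(v>88)if 0 else (abs(u)<.007)&(abs(v-.094)<.006),barR=(abs(u)<.007)&(abs(v-.058)<.005),sq=(abs(u)<.009)&(abs(v)<.009),rnd=(abs(u)<.008)&(abs(v+.078)<.008),deck=(abs(u-.012)<.008)&0+(abs(u-.068+.0)<0.1)*(u>.100)*(u<.111)*(abs(v)<.1)>0,rkL=(abs(u-.076)<.014)&(abs(v-.08)<.01),rkR=(abs(u-.076)<.014)&(abs(v+.08)<.01)).items():
        z=C[m&(C[:,2]>.03)&(C[:,2]<.09),2];r[n]=(len(z),round(float(np.median(z))*1000,1) if len(z) else None)
    return r
print(hts(S0));print(hts(S))
E
python3 bar.py
```

```text
[0.50941259 0.07813542 0.03325794] [-4.62588525 -0.12222776 14.78036062]
{'barL': (18, 55.0), 'barR': (27, 53.4), 'sq': (47, 54.5), 'rnd': (43, 54.4), 'deck': (0, None), 'rkL': (95, 75.4), 'rkR': (130, 76.6)}
{'barL': (16, 48.3), 'barR': (49, 58.4), 'sq': (40, 54.5), 'rnd': (39, 54.9), 'deck': (0, None), 'rkL': (97, 75.8), 'rkR': (130, 76.6)}
```

Bar top dropped from 55 to 48 mm, so it is fully in. Next the square key.

```bash
python3 -m jog '[[0,0,0,-0.5,0],[0,0,0,-1,0],[0,0.02,-0.82,0,0],[0,0,-0.82,0,0],[0,0,-0.82,0,0],[0,0,-0.82,0,0],[0,0,0,0,0],[0,0,0,0.6,0],[0,0,0,0.5,0],[0,0,0,0,0],[0,0,0,0,0]]'; python3 bar.py
```

```text
time_s: 8.0
tool_pos: [0.4983, 0.0139, 0.039]
tool_rot: [-180.0, -0.1, 171.5]
force: [-1.3, -0.3, 1.8]
grip_width: 0.0004
grasp_force: 0.8
[0.49831394 0.01387851 0.03900009] [-1.30633914 -0.32348258  1.75216102]
{'barL': (18, 55.0), 'barR': (27, 53.4), 'sq': (47, 54.5), 'rnd': (43, 54.4), 'deck': (0, None), 'rkL': (95, 75.4), 'rkR': (130, 76.6)}
{'barL': (20, 48.7), 'barR': (18, 47.0), 'sq': (66, 66.2), 'rnd': (38, 54.4), 'deck': (0, None), 'rkL': (92, 75.7), 'rkR': (130, 76.3)}
```

```bash
python3 -m jog '[[0,0,0,0.1,0],[0,0,0,0.1,0],[0,0,0,0,0],[0,0,0,0,0]]'; python3 -m jog '[[0,0,0,0.1,0],[0,0,0,0,0],[0,0,0,0,0]]'
```

```text
time_s: 8.38
tool_pos: [0.4993, 0.0137, 0.0358]
tool_rot: [180.0, 0.0, 171.5]
force: [-0.6, 0.2, 3.4]
grip_width: 0.0002
grasp_force: 1.6
time_s: 8.63
tool_pos: [0.4995, 0.0138, 0.0344]
tool_rot: [179.9, 0.0, 171.5]
force: [-2.6, 1.6, 8.2]
grip_width: 0.0008
grasp_force: 4.1
```

```bash
python3 -m jog '[[0,0,0,0.07,0],[0,0,0,0,0],[0,0,0,0,0]]';  python3 -m jog '[[0,0,0,-0.5,0],[0,0,0,-0.8,0],[0,0,0,-0.8,0],[0,0,0,-0.8,0],[0,-0.95,0.99,0,0],[0,-0.95,0.99,0,0],[0,-0.95,0.99,0,0],[0,-0.95,0.99,0,0],[0,0,0,0,0],[0,0,0,0,0]]'; python3 bar.py
```

```text
time_s: 8.88
tool_pos: [0.4995, 0.0137, 0.0342]
tool_rot: [179.9, 0.0, 171.5]
force: [-7.8, 0.7, 18.4]
grip_width: 0.0002
grasp_force: 8.9
time_s: 9.72
tool_pos: [0.5865, 0.0811, 0.0894]
tool_rot: [-179.9, -0.0, 171.6]
force: [-0.2, -0.9, -0.0]
grip_width: 0.0004
grasp_force: 0.0
[0.58647663 0.0811233  0.08937943] [-0.17060931 -0.85124884 -0.04551452]
{'barL': (18, 55.0), 'barR': (27, 53.4), 'sq': (47, 54.5), 'rnd': (43, 54.4), 'deck': (0, None), 'rkL': (95, 75.4), 'rkR': (130, 76.6)}
{'barL': (2, 48.0), 'barR': (19, 48.1), 'sq': (41, 54.6), 'rnd': (42, 54.6), 'deck': (0, None), 'rkL': (89, 75.8), 'rkR': (128, 76.0)}
```

```bash
python3 -m jog '[[0,0,0,0.7,0],[0,0,0,0.6,0],[0,0,0,0,0],[0,0,0,0.15,0],[0,0,0,0.15,0],[0,0,0,0.15,0],[0,0,0,0.1,0],[0,0,0,0,0],[0,0,0,0,0]]'; python3 -m jog '[[0,0,0,0.1,0],[0,0,0,0,0],[0,0,0,0,0]]'
```

```text
time_s: 10.52
tool_pos: [0.5863, 0.0804, 0.0532]
tool_rot: [180.0, 0.0, 171.5]
force: [0.6, -0.3, 0.3]
grip_width: 0.0006
grasp_force: 0.0
time_s: 10.77
tool_pos: [0.5863, 0.0805, 0.0513]
tool_rot: [180.0, 0.0, 171.5]
force: [0.3, -0.1, 0.2]
grip_width: 0.0002
grasp_force: 0.2
```

```bash
python3 -m jog '[[0,0,0,0.1,0],[0,0,0,0,0],[0,0,0,0,0]]'; python3 -m jog '[[0,0,0,0.1,0],[0,0,0,0,0],[0,0,0,0,0]]'; python3 bar.py|tail -1
```

```text
time_s: 11.02
tool_pos: [0.5864, 0.0804, 0.0495]
tool_rot: [180.0, 0.0, 171.5]
force: [-1.1, -1.0, 2.5]
grip_width: 0.0006
grasp_force: 1.5
time_s: 11.27
tool_pos: [0.5866, 0.0804, 0.0491]
tool_rot: [179.9, 0.0, 171.5]
force: [-4.4, -0.1, 12.3]
grip_width: 0.0005
grasp_force: 6.1
{'barL': (0, None), 'barR': (4, 46.6), 'sq': (40, 54.2), 'rnd': (40, 54.9), 'deck': (0, None), 'rkL': (101, 75.8), 'rkR': (124, 47.3)}
```

It has reached the stop (tip ≈ 63–64 mm, 12 N). I'll retreat up and away, then verify.

```bash
python3 -m jog '[[0,0,0,0.05,0],[0,0,0,0,0],[0,0,0,-0.3,0],[0,0,0,-0.9,0],[0,0,0,-1,0],[0,0,0,-1,0],[0,0,0,-1,0],[0,0,0,-1,0],[0,0,0,-1,0],[0,0,0,-1,0],[0,0,0,0,0],[0,0,0,0,0]]'; python3 bar.py|tail -1; python3 - <<'E'
from h import *
from cell import env,read_camera
S=read_camera("scene");C=cloud(S).reshape(-1,3);S0=dict(np.load("/tmp/scene.npz"));C0=cloud(S0).reshape(-1,3)
for c in(C0,C):
    d=c[:,:2]-[.4995,.0132];u=d@[.9887,-.150];v=d@[.150,.9887];m=(abs(u-.076)<.012)&(abs(v)<.095)&(c[:,2]>.058)&(c[:,2]<.1)
    f=np.polyfit(v[m],c[m,2],1);print(m.sum(),f)
d=np.abs(S["color"].astype(int)-S0["color"]).max(2)>45
cv2.imwrite("pics/f.png",np.vstack([cv2.resize(S["color"][140:320,200:440,::-1],None,fx=3,fy=3)]))
E
```

```text
time_s: 12.32
tool_pos: [0.5866, 0.0805, 0.1908]
tool_rot: [179.9, 0.1, 171.5]
force: [-0.1, -0.3, -0.2]
grip_width: 0.0005
grasp_force: 0.0
{'barL': (19, 48.0), 'barR': (19, 47.7), 'sq': (44, 54.6), 'rnd': (40, 54.5), 'deck': (0, None), 'rkL': (63, 63.8), 'rkR': (133, 47.5)}
706 [-0.00731988  0.07641428]
641 [-0.16129305  0.07666523]
```

View pics/f.png

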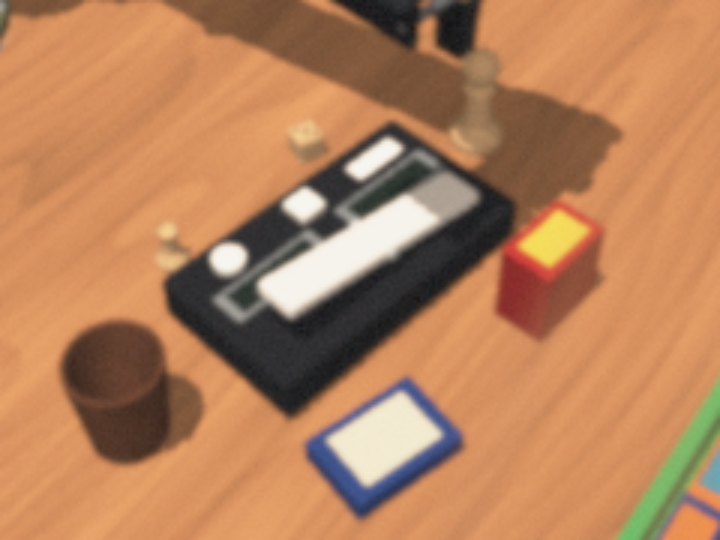

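The final picture shows the rocker's marker-side end (450,195) tipped down, with a slope of -0.161, its full tip. The bar (375,158) is in, the square (303,205) is up, everything else is in place, and the arm is clear.

```bash
python3 -c "
from cell import env
print(env.sign_off())"
```

```text
the job is handed in; nothing more can be done
None
```

The job is handed in: bar key in and staying down, then the square key pressed to its stop and sprung back, then the rocker fully tipped on the marker's (+y) side, in about 12.4 s, with the round key and everything else left in place and the arm clear.

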